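Test the pendant's stone with the gem tester

ROBOT

A 6-joint arm with a two-finger parallel gripper is mounted at the origin on the work surface. World frame = base frame: x ahead of the robot, y to its left, z up, the work surface at z = 0. Lengths are in m, angles in rad, forces in N, time in s.
With the tool pointing down it reaches from about 0.275 to 0.75 m from the base axis. Payload 10.2 kg.
Tool frame: the origin (TCP) lies between the finger pads; the fingertips stand 19 mm ahead of it and the grasp point (between the pads) is the TCP (manip.nose_length is the distance from the TCP to the fingertips, in m); z points along the fingers, x is the direction in which the jaws open and shut, and the axes are right-handed (so a half turn about z gives the same grasp; the last joint's range is limited). The gripper opens to 85 mm and grips with 20 to 120 N. Pads are 22 mm wide; open, the fingers measure 114 mm over their backs; the gripper's body (76 mm by 85 mm) begins 54 mm behind the grasp point. The pads swing forward as they close: fully open they stand 13 mm farther back than shut.
Start: joints at [-1.548, 0.313, 1.498, -0, 1.331, -0.223], TCP at [0.128, -0.509, 0.25] pointing down, gripper open.
Joint ranges: [-2.94, 2.94], [-0.97, 2.17], [0.19, 2.56], [-1.23, 4.37], [0.02, 3.11], [-2.88, 2.88]. Speed limits (rad/s): [2.39, 2.39, 3.01, 3.14, 3.14, 3.14].

INTERFACE

Orientations are given as a unit quaternion [w, x, y, z].
In Python, from cell import manip gives the robot as it stands. The module is installed in compiled form; this text tells all that it offers.
- The arm moves only by the tool apply_moves, never from a script. Its argument "deltas" is a list that holds one entry, the list of rows, each a list of 4 numbers: the shift along the tool's x, y, z in cm, then the turn about the tool's z in rad. A call has 1 to 5 rows; each row is the pose to reach, as a shift and turn from the pose commanded when the call began, along the tool's axes at that moment; what a row does not reach only later rows make up. A row lasts 1/10 s, in which the tool goes at most 50 mm and 8.59 degrees, less where a joint would pass 70% of its speed; a pose out of reach is approached as far as the arm can. A call with a gripper value outside its range is refused whole. "hand" is the closure in counts, from 0 (fully open) to 255 (shut), set as the call begins (left out, the last holds). The fingers move at their own pace and stop on an object; "squeeze" is the grip in N (left out, the last holds). Time passes only in rows, so rows that repeat a pose let the fingers close. It gives the time, the measured TCP pose, the force and the opening at its end, in the units of the state.
- manip.get_state(): the state, without advancing time (a new reading comes with each control period).
- manip.camera(name): name is "scene" or "top"; returns a dict with "frame" (420x560x3 uint8, red, green, blue), "fx", "fy", "cx", "cy" (pixels), "rvec" (rotation vector, rad) and "tvec" (3), from world to camera coordinates, as OpenCV has them. Camera axes: x right, y down, z forward; pixel columns grow to the right and rows downward; lengths in m; the calibration is good to about 2 mm. A picture is of the moment at which its call begins. There is no depth.
- manip.job_done(): hands the job in, once; it reports no verdict.
The state is a dict: "time_s": time; "qpos": joint angles; "joint_velocities": joint speeds; "effort": joint torques, N m; "eef_pos": TCP position; "tcp_rot": TCP orientation; "ft_force": force on the tool from outside, world axes, zero at the start; "torque": the same for the moment, N m; "grip_width": opening from 0.0 (shut) to 1.0 (fully open).
Only numpy, scipy, OpenCV 4.12 (cv2) and the standard library are available. Lean on these libraries where they do the work, as an engineer would, in place of code of your own. Each camera call takes 0.05 s, during which the arm holds its last target.

TASK

Take the gem tester out of its dock and test the stone of the round pendant: set the tester's sprung tip on the middle of the stone's flat top, square to that sloping face, and press lightly, so that the tip is pushed about half-way in and not to its stop. Keep holding it there for the reading - the job finishes with the tester still in the gripper and pressed on the stone, not put back. Keep off the square brooch on the other stand and leave everything else on the table where it is.

Things in the scene. Friction and masses are not known exactly. Their poses are not given: they have to be found in the camera images.
- tester_grip (a point): Gem tester: pen-like, upright in its dock tip down, about 80 g; white flat-sided barrel 26 (x) x 18 (y) x 105 mm (z, up), black tapered nose 26 mm long and a sprung steel tip below it. This point: on the long axis, mid-way up the 85 mm of barrel that stand out of the dock, 112 mm above the table, 42 mm from the barrel's top and from the dock's rim. Grip it here across the 18 mm flats (along y).
- probe_end (a point): The end of the tester's sprung tip, a steel pin 3.6 mm across with a round end, on the tester's long axis, 100.5 mm below tester_grip when the tip is fully out. z points along the tester's long axis from tip to barrel.
- probe (a joint): How far the sprung tip is pushed into the nose, in m: 0 = fully out, 0.008 = at its stop; half-way is 0.004. The spring needs about 1 N to start moving, 3 N half-way, 5 N at the stop; when out, 12 mm of the pin stand out of the nose.
- tester: The gem tester again, with its tip; this origin is on its axis at the barrel's lower end, 62.5 mm below tester_grip and 38 mm above probe_end with the tip out.
- dock: Tester's dock, fixed: black base 84 (x) x 74 (y) x 10 mm with a 46 x 38 mm sleeve rising to 70 mm above the table. The barrel stands 20 mm deep in its 28 x 20 mm pocket; nose and tip (38 mm more) hang in a bore below: draw the tester straight up by more than 60 mm to clear it. Origin at the centre of the underside; same yaw as the tester at the start.
- stone_face (a point): The spot to test: middle of the flat top (15 mm across) of the clear round stone (19 mm) set in the round blue ceramic pendant (56 mm, small wire loop at its upper edge), which is fastened to a sloping stand. About 59 mm above the table, 10 mm proud of the stand's pad. z: outward normal of the flat top, leaning 20 degrees from vertical towards the stand's low edge; x: up the slope.
- stone: The stone itself, fixed in the pendant; origin at its underside's middle, 5 mm below stone_face along its z; same axes.
- pendant_stand: Display stand carrying the round pendant in the middle of its panel, fixed: dark wood base 104 x 104 mm, grey padded panel sloping 20 degrees, low edge (32 mm high) at its -x side, high edge (68 mm) at +x; the low edge faces the robot's side to within 20 degrees of yaw. Origin at the centre of the underside.
- brooch_stand: A second stand of the same make, also fixed, carrying a square blue ceramic brooch (44 mm) with a square stone. Not to be touched. Origin at the centre of the underside.
- nail_polish: Bystander, loose: small amber glass bottle with tapered black cap, 28 mm across, 66 mm tall. Origin at the centre of its underside.
- lipstick: Bystander, loose: capped lipstick tube, 21 mm across, 72 mm tall, standing. Origin at the centre of its underside.
- glass_jar: Bystander, loose: closed glass jar with steel lid, 76 mm across, 100 mm tall. Origin at the centre of its underside.
- perfume: Bystander, loose: flat glass perfume bottle 32 x 52 mm with black cap, 104 mm tall. Origin at the centre of its underside.
- bangle: Bystander, loose: plain steel bangle lying flat, 68 mm across, 9 mm high. Origin at the centre of its underside.
- comb: Bystander, loose: grey plastic comb lying flat, 36 x 150 x 5 mm, long way along y. Origin at the centre of its underside.
- trinket_dish: Bystander, loose: white ceramic dish, 90 mm across, 28 mm high. Origin at the centre of its underside.
Not all that is in view belongs to the job. Leave any orange or purple look-alike of the pendant_stand alone.

How it is judged:
By the outcome, as a careful person would: the job done as asked, in the order asked, and still so for the second after the job is handed in, while the arm keeps its last pose, push and grip.
It also fails if it takes over 48 s, if anything falls off the work surface, if the arm or the gripper's body presses on something with over 40 N, if the wrist force passes 120 N, or if a joint passes its speed limit or range.

## Working session

There is one attempt and no reset: what is moved stays moved. The work goes in short steps, Python scripts to look and compute and a tool call to move; the robot and the scene stay as the last step left them, time stands still between calls to the robot, and variables do not carry over. Pictures are saved under pics/ and viewed, and the job is handed in when it is done.

Besides the shell and the picture viewer there is one more tool, called as name(argument=value, ...) on one line, values as JSON. apply_moves: Moves the arm, as the interface text tells. Its arguments: {"type":"object","properties":{"deltas":{"type":"array"},"hand":{"type":"number"},"squeeze":{"type":"number"}},"required":["deltas"]}

```bash
ls; mkdir -p pics; python3 - <<'E'
from cell import manip
import cv2,json
s=manip.get_state();print(s)
import numpy as np
for n in("scene","top"):
    c=manip.camera(n);cv2.imwrite(f"pics/{n}0.png",cv2.cvtColor(c["frame"],cv2.COLOR_RGB2BGR))
    print(n,{k:v for k,v in c.items() if k!="frame"})
    np.savez(f"{n}0.npz",**c)
E
```

```text
pics
{'time_s': 0.0, 'qpos': array([-1.54842932e+00,  3.13472577e-01,  1.49842869e+00, -2.27140626e-05,
        1.33104087e+00, -2.23413743e-01]), 'joint_velocities': array([-0.00092971, -0.00048312, -0.00100417, -0.00085892,  0.0001207 ,
        0.00090132]), 'effort': array([-1.47915522e-03, -4.12267113e+01, -2.59744424e+01, -3.09867473e-04,
        4.23469683e-03, -5.87491314e-06]), 'eef_pos': array([ 0.12771021, -0.50898302,  0.24972668]), 'tcp_rot': array([-5.15607603e-04,  7.88453666e-01, -6.15093783e-01, -4.35367504e-04]), 'ft_force': array([ 0.0440159 , -0.59600852,  0.00516551]), 'torque': array([ 0.01087561,  0.00781902, -0.06127047]), 'grip_width': 0.9950796300478761}
scene {'fx': 441.2020929133709, 'fy': 441.2020929133709, 'cx': 279.0503836356114, 'cy': 200.44297446166163, 'rvec': array([ 2.11499482,  0.85179761, -0.41468363]), 'tvec': array([-0.40555733, -0.17265966,  1.40325629])}
top {'fx': 524.0545082441146, 'fy': 524.0545082441146, 'cx': 272.9628581016722, 'cy': 216.75082523453102, 'rvec': array([ 2.18007907, -2.20082012,  0.08631569]), 'tvec': array([-0.00582565,  0.56416765,  1.25427535])}
```

View pics/scene0.png

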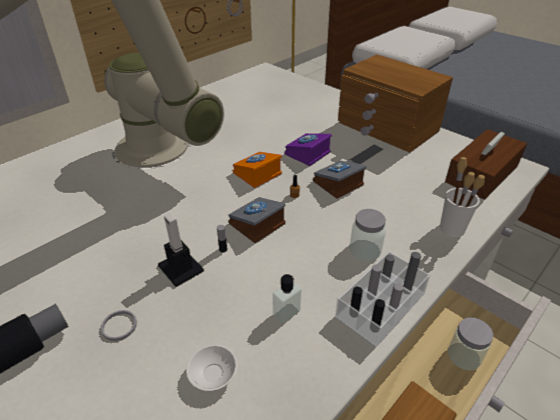

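View pics/top0.png

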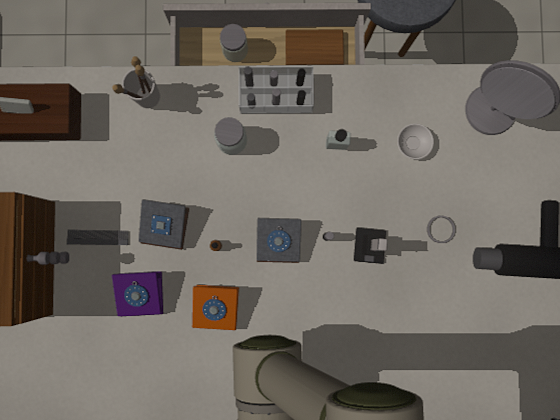

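```bash
cat > h.py <<'E'
import numpy as np,cv2
def load(f):
    c=dict(np.load(f));return c
def proj(c,P):
    K=np.array([[c['fx'],0,c['cx']],[0,c['fy'],c['cy']],[0,0,1.]])
    return cv2.projectPoints(np.array(P,float).reshape(-1,3),c['rvec'],c['tvec'],K,None)[0].reshape(-1,2)
def ray(c,uv):
    R=cv2.Rodrigues(c['rvec'])[0];o=-R.T@c['tvec']
    d=R.T@np.array([(uv[0]-c['cx'])/c['fx'],(uv[1]-c['cy'])/c['fy'],1]);return o,d/np.linalg.norm(d)
def atz(c,uv,z):
    o,d=ray(c,uv);return o+d*(z-o[2])/d[2]
def tri(c1,u1,c2,u2):
    o1,d1=ray(c1,u1);o2,d2=ray(c2,u2)
    t=np.linalg.lstsq(np.c_[d1,-d2],o2-o1,rcond=None)[0]
    a=o1+t[0]*d1;b=o2+t[1]*d2;return (a+b)/2,np.linalg.norm(a-b)
def crop(c,x,y,w,h,s,f):
    im=cv2.cvtColor(c['frame'],cv2.COLOR_RGB2BGR)[y:y+h,x:x+w]
    im=cv2.resize(im,None,fx=s,fy=s,interpolation=cv2.INTER_CUBIC)
    for k in range(0,w,10):
        cv2.putText(im,str(x+k),(k*s,8),0,.3,(0,0,255),1);cv2.line(im,(k*s,10),(k*s,14),(0,0,255))
    for k in range(0,h,10):
        cv2.putText(im,str(y+k),(0,k*s+4),0,.3,(0,0,255),1);cv2.line(im,(20,k*s),(24,k*s),(0,0,255))
    cv2.imwrite(f,im)
E
python3 - <<'E'
from h import *
s=load('scene0.npz');t=load('top0.npz')
crop(t,240,205,80,70,8,'pics/a.png');crop(t,345,215,70,60,10,'pics/b.png')
crop(s,220,190,75,60,10,'pics/c.png');crop(s,150,205,60,85,7,'pics/d.png')
E
```

```text
(no output)
```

View pics/a.png

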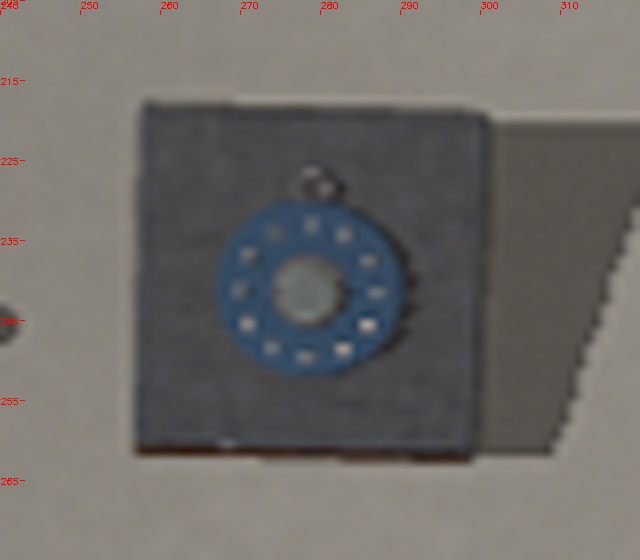

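View pics/b.png

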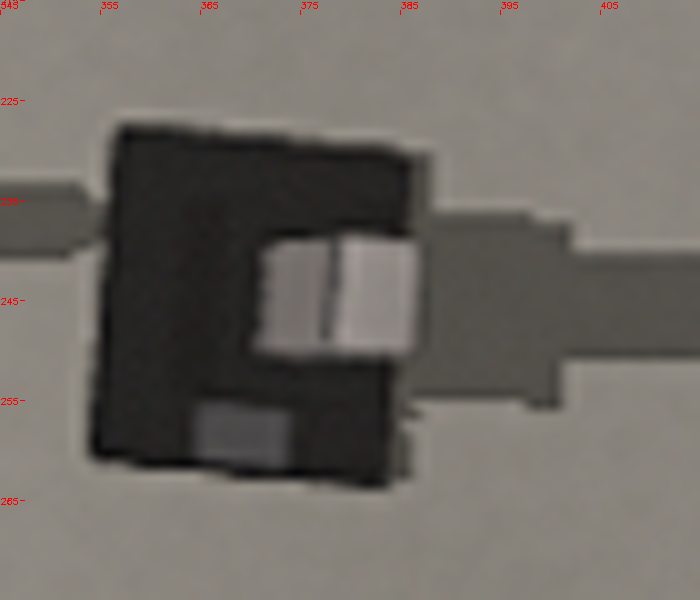

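View pics/c.png

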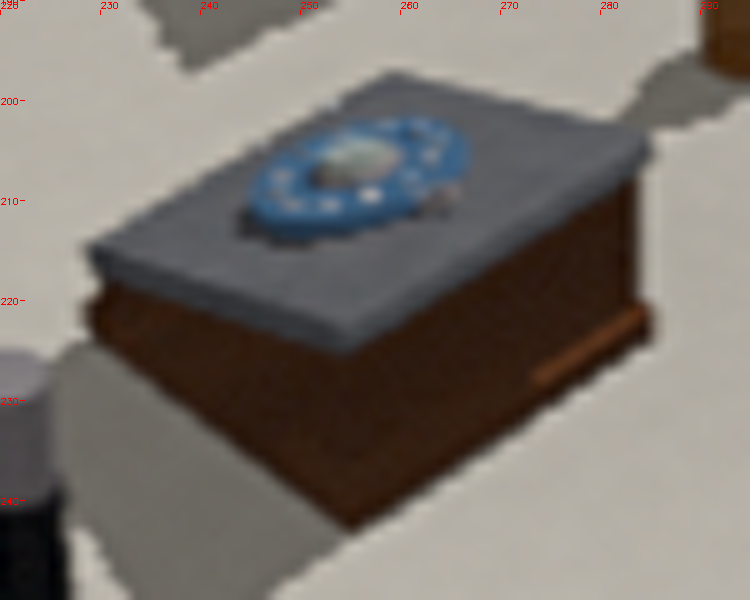

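View pics/d.png

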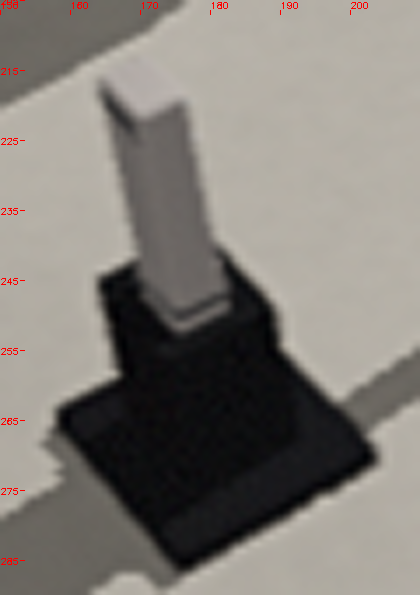

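```bash
cat > fit.py <<'E'
from h import *
from scipy.optimize import least_squares
s=load('scene0.npz');t=load('top0.npz')
def cv(pts,x,y,k): return (np.array(pts,float)+.5)/k-.5+[x,y]
def T(x,y,yaw,P):
    c,n=np.cos(yaw),np.sin(yaw);P=np.array(P,float)
    return np.c_[c*P[:,0]-n*P[:,1]+x,n*P[:,0]+c*P[:,1]+y,P[:,2]]
def box(w,d,z): return [[w/2,d/2,z],[w/2,-d/2,z],[-w/2,-d/2,z],[-w/2,d/2,z]]
# order UL=(+x,+y) UR=(+x,-y) LR LL
baseT=cv([(118,124),(412,151),(388,488),(92,458)],345,215,10)
barT=cv([(342,235),(418,237),(413,355),(335,353)],345,215,10)
barS=cv([(187,98),(148,118),(100,85),(140,63)],150,205,7)
# assign barS order by prediction
def report(name,f,p0):
    r=least_squares(f,p0);print(name,r.x,'yawdeg',np.degrees(r.x[2]),'rms px',np.sqrt(np.mean(r.fun**2)));return r.x
pb=report('base',lambda p:(proj(t,T(*p,box(.084,.074,.01)))-baseT).ravel(),[.3,-.2,0])
pr=report('bartop',lambda p:(proj(t,T(*p,box(.026,.018,.1545)))-barT).ravel(),[.3,-.2,0])
print('pred bar scene',proj(s,T(*pr,box(.026,.018,.1545))),barS)
allf=lambda p:np.r_[(proj(t,T(*p,box(.084,.074,.01)))-baseT).ravel(),(proj(t,T(*p,box(.026,.018,.1545)))-barT).ravel()]
pa=report('both',allf,[.3,-.2,0]);
# stand
face=(277.9,240.8)
print('stone',atz(t,face,.059))
us=cv([(357,160)],220,190,10)[0];print('scene stone z.059',atz(s,us,.059),tri(t,face,s,us))
# panel corners top
a=np.radians(20)
def panel(L,z0,W=.104): # heights low .032? high .068
    return [[L/2,W/2,.068],[L/2,-W/2,.068],[-L/2,-W/2,.032],[-L/2,W/2,.032]]
standT=cv([(143,101),(488,110),(473,461),(136,447)],240,205,8)
print('corners',[atz(t,standT[i],[.068,.068,.032,.032][i]) for i in range(4)])
ps=report('stand',lambda p:(proj(t,T(*p[:3],panel(p[3],0)))-standT).ravel(),[.3,0,0,.1])
E
python3 fit.py
```

```text
base [ 0.49329772 -0.24728557 -0.10098275] yawdeg -5.785885645486737 rms px 0.35059096880584883
bartop [ 0.49318836 -0.24635033 -0.06262595] yawdeg -3.5882028263800483 rms px 0.23808008162946603
pred bar scene [[177.2410003  216.86265333]
 [169.55928744 220.83163234]
 [162.81521639 214.65856855]
 [170.44019277 210.8187445 ]] [[176.28571429 218.57142857]
 [170.71428571 221.42857143]
 [163.85714286 216.71428571]
 [169.57142857 213.57142857]]
both [ 0.49323696 -0.24676267 -0.09748075] yawdeg -5.585235530680579 rms px 0.35711420896901697
stone [ 0.50463365 -0.02182949  0.059     ]
scene stone z.059 [ 0.50825254 -0.02566249  0.059     ] (array([ 0.50458169, -0.02207633,  0.0548056 ]), np.float64(0.00045264763079766977))
corners [array([0.56003243, 0.02560058, 0.068     ]), array([ 0.55647061, -0.07522347,  0.068     ]), array([ 0.45363561, -0.07156406,  0.032     ]), array([0.45880891, 0.0292176 , 0.032     ])]
stand [ 0.50724166 -0.02299038 -0.03939211  0.10209352] yawdeg -2.2570018364889193 rms px 0.48600944170368965
```

```bash
cat >> h.py <<'E'
from scipy.spatial.transform import Rotation as Rn
def delta(st,P,dyaw=0):
    "world target -> tool cm, turn rad (world yaw change deg dyaw)"
    q=st['tcp_rot'];R=Rn.from_quat([q[1],q[2],q[3],q[0]]).as_matrix()
    print('TCP',np.round(st['eef_pos'],4),'toolx ang',round(np.degrees(np.arctan2(R[1,0],R[0,0])),2),'t',round(st['time_s'],2),'grip',round(st['grip_width'],3),'F',np.round(st['ft_force'],2))
    print('delta cm',np.round(R.T@(np.array(P)-st['eef_pos'])*100,3),'turn',round(-np.radians(dyaw),4));return R
E
python3 - <<'E'
from h import *;from cell import manip
st=manip.get_state();delta(st,[.4932,-.2468,.25],-95.6+75.9)
t=load('top0.npz');print(atz(t,(327,237),.072),atz(t,(216,245),.066))
E
```

```text
TCP [ 0.1277 -0.509   0.2498] toolx ang -75.92 t 0.1 grip 0.996 F [-0.52 -0.18  0.55]
delta cm [-1.6541e+01 -4.1829e+01  1.1000e-02] turn 0.3438
[ 0.51206873 -0.13592818  0.072     ] [0.49606671 0.12271712 0.066     ]
```

apply_moves(deltas=[[[-16.54,-41.83,0,0.344],[-16.54,-41.83,0,0.344],[-16.54,-41.83,0,0.344],[-16.54,-41.83,0,0.344],[-16.54,-41.83,0,0.344]]], hand=0, squeeze=25)

```text
time_s: 0.6
eef_pos: [0.3263, -0.3664, 0.2502]
tcp_rot: [0.0, -0.671, 0.741, 0.0]
ft_force: [0.3, -0.6, -0.2]
grip_width: 0.999
```

```bash
python3 - <<'E'
from h import *;from cell import manip
st=manip.get_state();delta(st,[.4932,-.2468,.25],0)
E
```

```text
TCP [ 0.3263 -0.3664  0.2502] toolx ang -95.65 t 0.6 grip 0.999 F [ 0.3  -0.65 -0.21]
delta cm [-13.543 -15.431   0.018] turn -0.0
```

apply_moves(deltas=[[[-13.2,-15,0,0],[-13.2,-15,0,0],[-13.2,-15,0,0],[-13.2,-15,0,0],[-13.2,-15,0,0]]])

```text
time_s: 1.1
eef_pos: [0.4904, -0.2475, 0.2496]
tcp_rot: [0.001, -0.674, 0.739, 0.0]
ft_force: [0.4, -0.4, -0.2]
grip_width: 1.002
```

```bash
python3 - <<'E'
from h import *;from cell import manip
st=manip.get_state();delta(st,[.4932,-.2468,.112],0)
for n in("scene","top"):
    c=manip.camera(n);np.savez(f"{n}1.npz",**c)
    cv2.imwrite(f"pics/{n}1.png",cv2.cvtColor(c["frame"],cv2.COLOR_RGB2BGR))
E
```

```text
TCP [ 0.4904 -0.2475  0.2496] toolx ang -95.29 t 1.1 grip 1.002 F [ 0.4  -0.36 -0.16]
delta cm [-0.081 -0.271 13.765] turn -0.0
```

View pics/scene1.png

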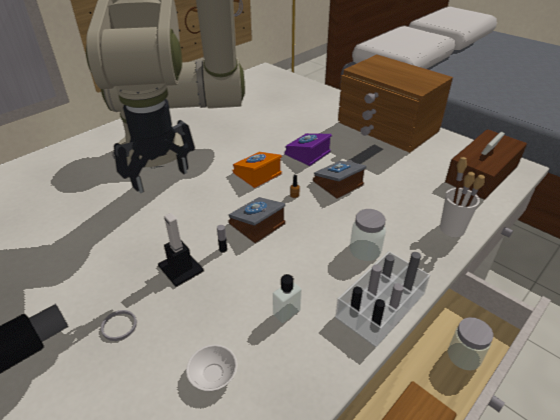

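View pics/top1.png

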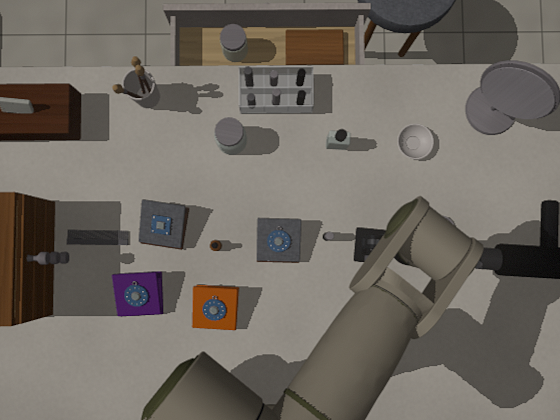

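```bash
python3 - <<'E'
from h import *
s=load('scene1.npz');print(proj(s,[[.4904,-.2475,.2496],[.4904,-.2475,.23]]))
crop(s,100,90,110,110,6,'pics/e.png')
E
```

```text
[[160.7234984  177.57986169]
 [162.46675544 185.80705852]]
```

View pics/e.png

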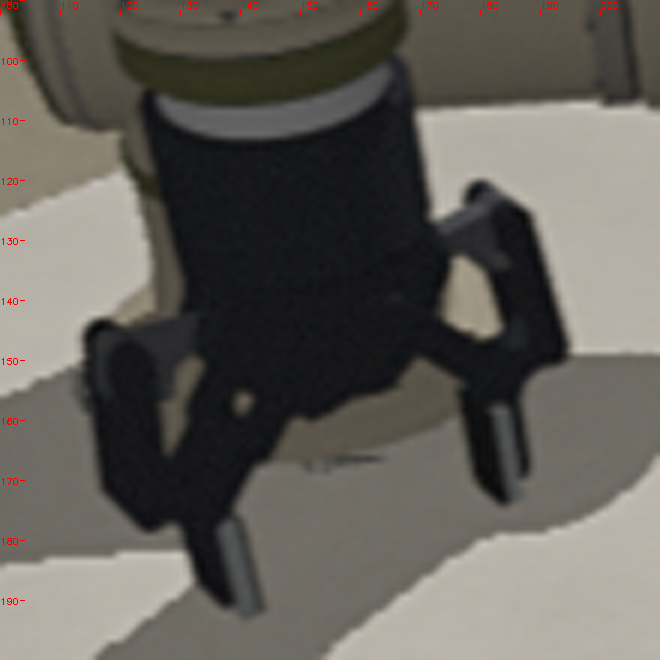

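apply_moves(deltas=[[[-0.05,-0.2,3,0],[-0.05,-0.2,7,0],[-0.05,-0.2,7,0],[-0.05,-0.2,7,0],[-0.05,-0.2,7,0]]])

```text
time_s: 1.7
eef_pos: [0.4896, -0.252, 0.1825]
tcp_rot: [0.0, -0.671, 0.741, -0.002]
ft_force: [-0.2, 0.2, 0.4]
grip_width: 0.999
```

```bash
python3 - <<'E'
from h import *;from cell import manip
st=manip.get_state();delta(st,[.4932,-.2468,.112],0)
for n in("scene",):
    c=manip.camera(n);np.savez(f"{n}1.npz",**c)
    crop(c,120,150,90,110,6,'pics/f.png')
E
```

```text
TCP [ 0.4896 -0.252   0.1825] toolx ang -95.68 t 1.7 grip 0.999 F [-0.17  0.23  0.35]
delta cm [-0.566 -0.29   7.048] turn -0.0
```

View pics/f.png

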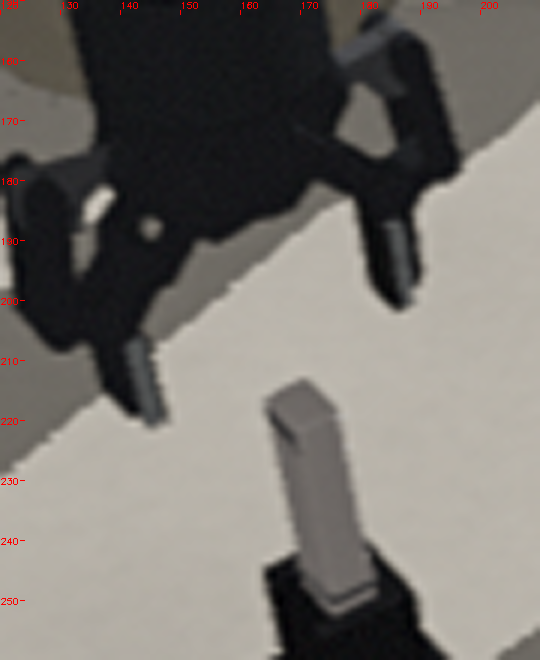

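apply_moves(deltas=[[[-0.57,-0.29,0,0],[-0.57,-0.29,0,0],[-0.57,-0.29,2,0],[-0.57,-0.29,2,0]]])

```text
time_s: 2.15
eef_pos: [0.4921, -0.2448, 0.1588]
tcp_rot: [-0.0, -0.672, 0.741, 0.002]
ft_force: [-0.3, -0.4, 0.2]
grip_width: 0.999
```

```bash
python3 - <<'E'
from h import *;from cell import manip
st=manip.get_state();delta(st,[.4932,-.2468,.112],0)
E
```

```text
TCP [ 0.4921 -0.2448  0.1588] toolx ang -95.61 t 2.15 grip 0.999 F [-0.27 -0.35  0.19]
delta cm [ 0.192 -0.141  4.681] turn -0.0
```

apply_moves(deltas=[[[0.1,-0.1,2.3,0],[0.1,-0.1,4.6,0],[0.1,-0.1,4.6,0],[0.1,-0.1,4.6,0]]])

```text
time_s: 2.55
eef_pos: [0.494, -0.2468, 0.1154]
tcp_rot: [0.0, -0.672, 0.741, -0.0]
ft_force: [-0.3, 0.2, 0.8]
grip_width: 1.0
```

```bash
python3 - <<'E'
from h import *;from cell import manip
for i in range(3):
    c=manip.camera("scene");st=manip.get_state();delta(st,[.4932,-.2468,.112],0)
np.savez("scene1.npz",**c)
crop(c,120,160,90,110,6,'pics/g.png')
E
```

```text
TCP [ 0.4942 -0.247   0.1158] toolx ang -95.62 t 2.6 grip 1.0 F [-0.01 -0.42 -0.29]
delta cm [-0.013  0.104  0.383] turn -0.0
TCP [ 0.4942 -0.2471  0.1159] toolx ang -95.62 t 2.65 grip 0.995 F [ 0.71  0.73 -0.19]
delta cm [-0.017  0.106  0.39 ] turn -0.0
TCP [ 0.4942 -0.247   0.1158] toolx ang -95.62 t 2.7 grip 1.0 F [-0.23  0.15 -0.16]
delta cm [-0.014  0.101  0.38 ] turn -0.0
```

View pics/g.png

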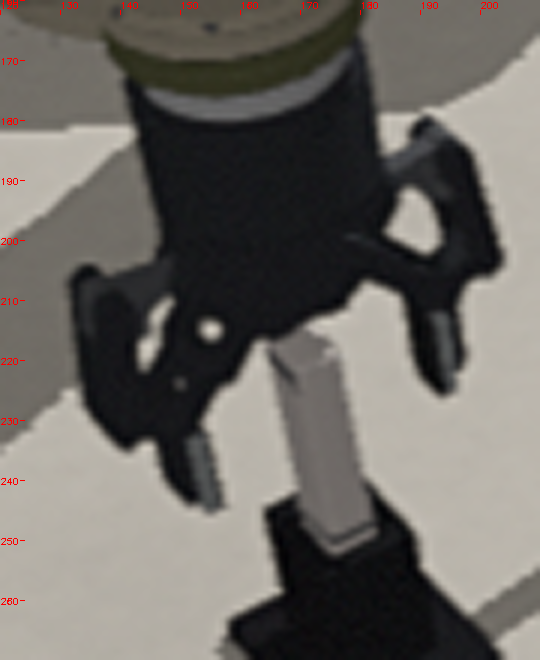

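apply_moves(deltas=[[[-0.01,0.1,0.38,0],[-0.01,0.1,0.38,0]]])

```text
time_s: 2.9
eef_pos: [0.4925, -0.2464, 0.1105]
tcp_rot: [-0.0, -0.672, 0.741, 0.0]
ft_force: [-0.6, -0.1, -0.1]
grip_width: 0.996
```

apply_moves(deltas=[[[0,0,0,0],[0,0,0,0],[0,0,0,0],[0,0,0,0],[0,0,0,0]]], hand=255, squeeze=25)

```text
time_s: 3.4
eef_pos: [0.4927, -0.2465, 0.1106]
tcp_rot: [0.0, -0.672, 0.741, -0.0]
ft_force: [0.0, 0.7, -0.3]
grip_width: 0.206
```

apply_moves(deltas=[[[0,0,0,0],[0,0,0,0],[0,0,0,0],[0,0,0,0],[0,0,0,0]]])

```text
time_s: 3.9
eef_pos: [0.4927, -0.2465, 0.1106]
tcp_rot: [0.0, -0.672, 0.741, -0.0]
ft_force: [0.0, -0.7, 1.7]
grip_width: 0.206
```

```bash
python3 - <<'E'
from h import *;from cell import manip
c=manip.camera("scene");st=manip.get_state();delta(st,[.4932,-.2468,.112],0)
np.savez("scene1.npz",**c)
crop(c,120,170,90,110,6,'pics/i.png')
E
```

```text
TCP [ 0.4927 -0.2465  0.1106] toolx ang -95.62 t 3.95 grip 0.204 F [0.01 0.42 0.98]
delta cm [ 0.029 -0.054 -0.144] turn -0.0
```

View pics/i.png

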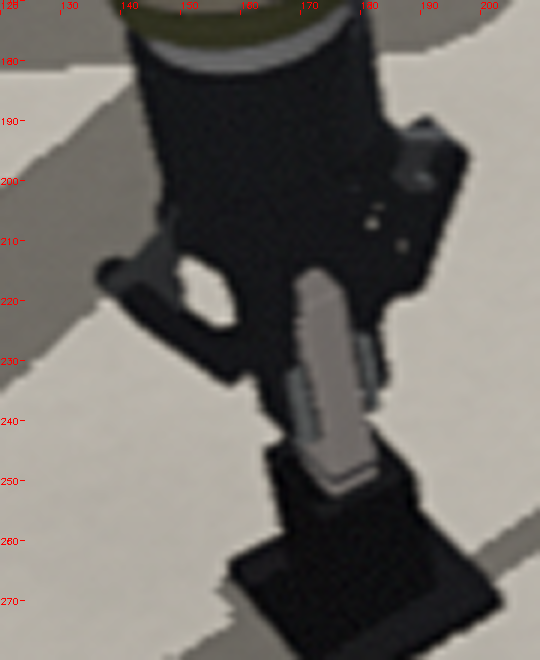

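apply_moves(deltas=[[[0,0,-1.8,0],[0,0,-3.6,0],[0,0,-3.6,0],[0,0,-3.6,0]]], squeeze=20)

```text
time_s: 4.35
eef_pos: [0.4925, -0.2463, 0.1459]
tcp_rot: [-0.0, -0.672, 0.741, 0.0]
ft_force: [-0.8, -0.1, -1.3]
grip_width: 0.207
```

```bash
python3 - <<'E'
from h import *;from cell import manip
c=manip.camera("scene");st=manip.get_state();delta(st,[.4568,-.2428,.147],0)
np.savez("scene1.npz",**c)
crop(c,120,150,90,110,6,'pics/j.png')
E
```

```text
TCP [ 0.4922 -0.2462  0.1455] toolx ang -95.63 t 4.4 grip 0.211 F [-0.54  0.36 -1.59]
delta cm [ 0.012  3.561 -0.15 ] turn -0.0
```

View pics/j.png

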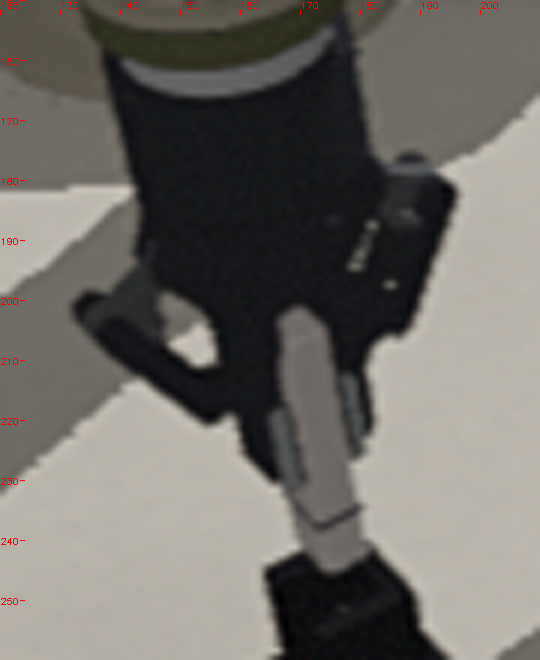

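apply_moves(deltas=[[[0,0.3,0,0],[0,0.6,0,0],[0,0.9,0,0],[0,1.2,0,0],[0,1.5,0,0]]])

```text
time_s: 4.9
eef_pos: [0.4779, -0.245, 0.1466]
tcp_rot: [0.0, -0.671, 0.741, -0.001]
ft_force: [3.1, -0.3, -1.6]
grip_width: 0.209
```

apply_moves(deltas=[[[0,0.2,0,0],[0,0.4,0,0],[0,0.6,0,0],[0,0.8,0,0],[0,1.0,0,0]]])

```text
time_s: 5.4
eef_pos: [0.4677, -0.244, 0.1466]
tcp_rot: [0.0, -0.672, 0.741, -0.0]
ft_force: [4.0, 0.2, -1.1]
grip_width: 0.208
```

```bash
python3 - <<'E'
from h import *;from cell import manip
c=manip.camera("scene");st=manip.get_state();delta(st,[.4568,-.2428,.147],0)
np.savez("scene1.npz",**c)
crop(c,120,150,90,110,6,'pics/k.png')
E
```

```text
TCP [ 0.4675 -0.244   0.1466] toolx ang -95.63 t 5.45 grip 0.206 F [ 2.97 -0.14 -0.62]
delta cm [-0.018  1.075 -0.042] turn -0.0
```

View pics/k.png

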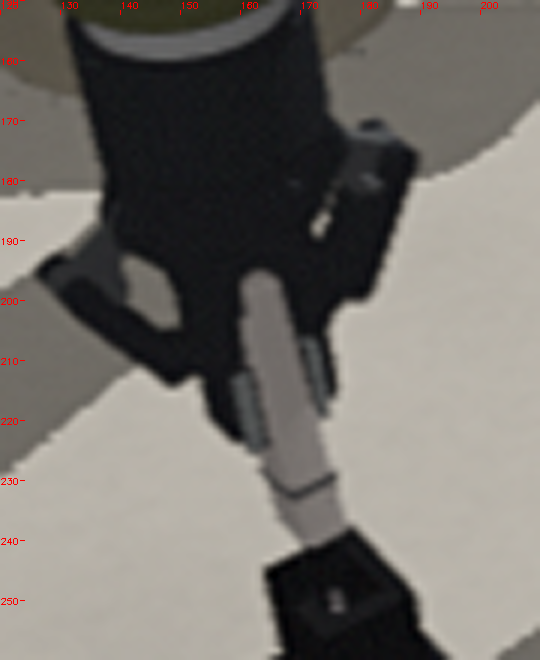

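apply_moves(deltas=[[[0,0.25,0,0],[0,0.5,0,0],[0,0.75,0,0],[0,1.0,0,0],[0,1.1,0,0]]])

```text
time_s: 5.95
eef_pos: [0.4566, -0.2429, 0.1466]
tcp_rot: [0.0, -0.671, 0.741, -0.0]
ft_force: [3.5, -0.5, 0.1]
grip_width: 0.206
```

```bash
python3 - <<'E'
from h import *;from cell import manip
c=manip.camera("scene");st=manip.get_state();delta(st,[.4568,-.2428,.147],0)
np.savez("scene1.npz",**c)
crop(c,120,150,90,110,6,'pics/l.png')
E
```

```text
TCP [ 0.4566 -0.2429  0.1466] toolx ang -95.63 t 6.0 grip 0.206 F [ 2.21 -0.77 -1.18]
delta cm [-0.016 -0.022 -0.041] turn -0.0
```

View pics/l.png

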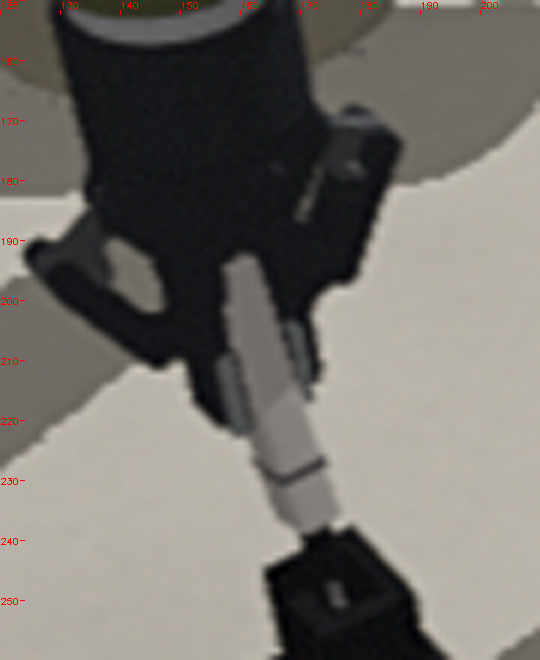

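apply_moves(deltas=[[[0,0,-1.5,0],[0,0,-3.5,0],[0,0,-5.0,0],[0,0,-5.0,0],[0,0,-5.0,0]]])

```text
time_s: 6.5
eef_pos: [0.4563, -0.2427, 0.1957]
tcp_rot: [-0.0, -0.672, 0.741, 0.001]
ft_force: [-0.7, 0.1, -1.8]
grip_width: 0.205
```

```bash
python3 - <<'E'
from h import *;from cell import manip
c=manip.camera("scene");st=manip.get_state();delta(st,[.4568,-.2428,.147],0)
np.savez("scene2.npz",**c)
crop(c,120,130,75,100,8,'pics/m.png')
crop(c,145,185,40,50,12,'pics/m2.png')
T=st['eef_pos'];ex=np.array([np.cos(np.radians(-5.6)),np.sin(np.radians(-5.6)),0])
for a in(14,17,20,23):
    n=-np.sin(np.radians(a))*ex+np.cos(np.radians(a))*np.array([0,0,1])
    g=T+0.0014*n
    P=proj(c,[g+.042*n,g,g-.0625*n,g-.0885*n,g-.1005*n]);d=P[2]-P[1]
    print(a,P.round(1).tolist(),np.degrees(np.arctan2(d[0],d[1])),np.linalg.norm(P[4]-P[0]))
E
```

```text
TCP [ 0.4562 -0.2426  0.1954] toolx ang -95.63 t 6.55 grip 0.204 F [-0.17 -0.23 -1.07]
delta cm [ 0.023 -0.07   4.839] turn -0.0
14 [[151.4, 172.2], [157.5, 190.8], [166.1, 217.1], [169.5, 227.6], [171.1, 232.3]] 18.120117566802964 63.22978420193106
17 [[151.0, 172.0], [157.5, 190.8], [166.8, 217.5], [170.5, 228.2], [172.2, 233.0]] 19.154774149217864 64.6371902753703
20 [[150.5, 171.8], [157.5, 190.8], [167.4, 217.9], [171.4, 228.7], [173.2, 233.7]] 20.15192149672261 65.8988772082381
23 [[150.1, 171.7], [157.5, 190.8], [168.0, 218.2], [172.3, 229.2], [174.2, 234.2]] 21.118187364026053 67.00975778664937
```

View pics/m.png

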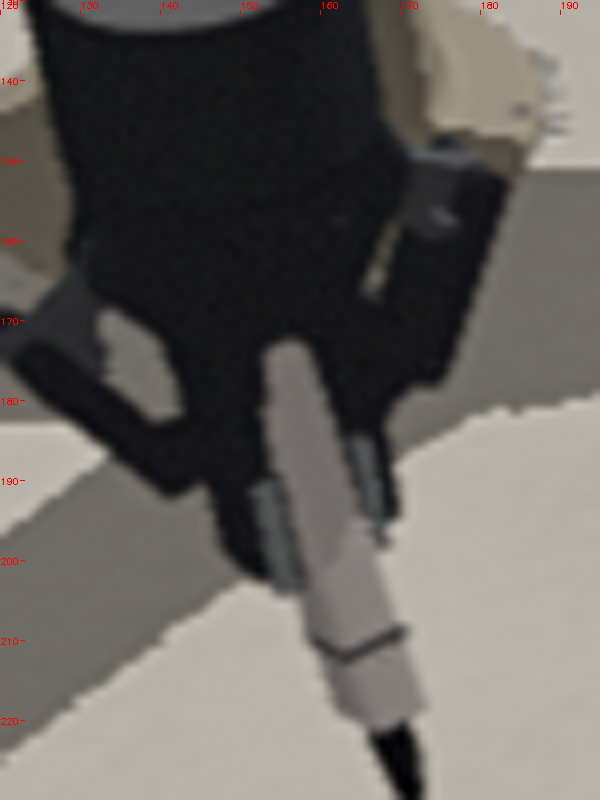

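View pics/m2.png

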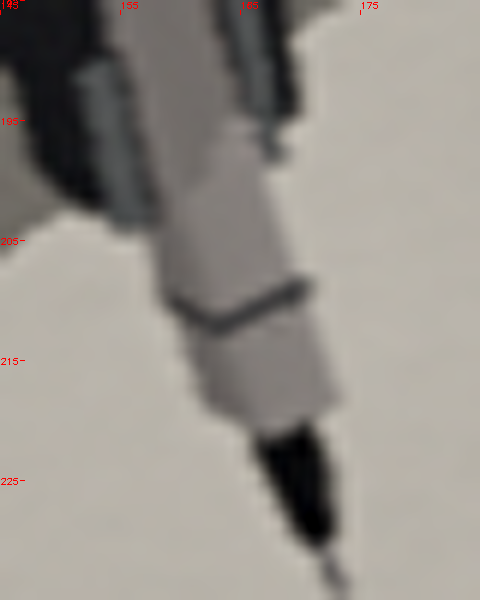

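```bash
python3 - <<'E'
from h import *
c=load('scene2.npz')
R=cv2.Rodrigues(c['rvec'])[0];o=-R.T@c['tvec'];print(o)
d=o-np.array([.456,-.243,.15]);print(np.degrees(np.arctan2(d[1],d[0])),np.degrees(np.arctan2(d[2],np.hypot(d[0],d[1]))))
E
```

```text
[ 1.12967638 -0.58135155  0.7411329 ]
-26.66792679449603 38.10105648581018
```

apply_moves(deltas=[[[0,0,0,-1.2],[0,0,0,-1.2],[0,0,0,-1.2],[0,0,0,-1.2],[0,0,0,-1.2]]])

```text
time_s: 7.05
eef_pos: [0.4563, -0.2426, 0.1953]
tcp_rot: [-0.0, 0.898, -0.441, -0.001]
ft_force: [-0.1, 0.4, -2.2]
grip_width: 0.21
```

apply_moves(deltas=[[[0,0,0,-0.45],[0,0,0,-0.45],[0,0,0,-0.45],[0,0,0,-0.45],[0,0,0,-0.45]]])

```text
time_s: 7.55
eef_pos: [0.4566, -0.2428, 0.1958]
tcp_rot: [-0.0, 0.972, -0.234, -0.001]
ft_force: [-0.2, 0.9, -1.2]
grip_width: 0.204
```

```bash
python3 - <<'E'
from h import *;from cell import manip
c=manip.camera("scene");st=manip.get_state();R=delta(st,[.4568,-.2428,.147],0)
np.savez("scene3.npz",**c,T=st['eef_pos'],Rt=R)
crop(c,120,160,65,85,9,'pics/n.png')
E
```

```text
TCP [ 0.4566 -0.2428  0.1959] toolx ang -27.08 t 7.6 grip 0.207 F [-0.07  0.44 -0.79]
delta cm [ 0.022 -0.008  4.895] turn -0.0
```

View pics/n.png

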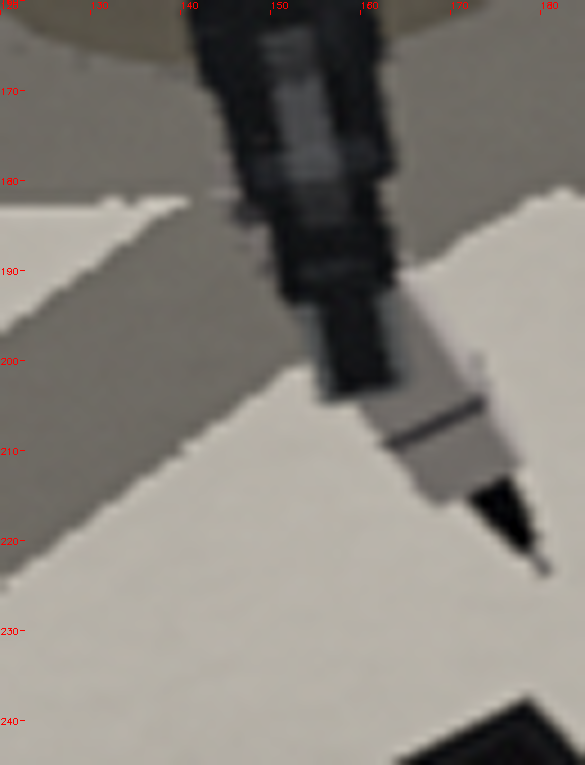

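```bash
cat > tilt.py <<'E'
from h import *
from scipy.optimize import least_squares
c=load('scene3.npz');T=c['T'];Rt=c['Rt']
# tester axes: y = -toolx ; x = -tooly(tester +x) ; z up, tilt a about y
def pts(a,L,dz=.0014):
    ty=-Rt[:,0];tx=-Rt[:,1];up=-Rt[:,2]
    a=np.radians(a);n=-np.sin(a)*tx+np.cos(a)*up;x=np.cos(a)*tx+np.sin(a)*up
    return [T+dz*n+p[0]*x+p[1]*ty+p[2]*n for p in L]
L=[[0,0,-.1005],[0,0,-.0885],[.013,-.009,-.0625],[.013,.009,-.0625],[-.013,-.009,-.0625],[-.013,.009,-.0625],[.013,-.009,.042],[.013,.009,.042],[-.013,-.009,.042],[-.013,.009,.042]]
if __name__=="__main__":
    for a in(15,20,25):
        P=proj(c,pts(a,L)); print(a,((P-[120,160]+.5)*9-.5).round(0).tolist())
E
python3 tilt.py
```

```text
15 [[520.0, 578.0], [500.0, 545.0], [512.0, 472.0], [501.0, 426.0], [409.0, 517.0], [399.0, 470.0], [318.0, 143.0], [308.0, 99.0], [205.0, 191.0], [197.0, 145.0]]
20 [[553.0, 562.0], [529.0, 531.0], [531.0, 459.0], [519.0, 413.0], [432.0, 510.0], [422.0, 463.0], [299.0, 147.0], [290.0, 102.0], [192.0, 202.0], [184.0, 156.0]]
25 [[584.0, 545.0], [556.0, 515.0], [548.0, 445.0], [536.0, 399.0], [454.0, 502.0], [444.0, 455.0], [281.0, 152.0], [272.0, 107.0], [180.0, 214.0], [172.0, 168.0]]
```

```bash
python3 - <<'E'
from tilt import *
im=cv2.cvtColor(c['frame'],cv2.COLOR_RGB2BGR)[185:230,152:187]
S=16
im0=cv2.resize(im,None,fx=S,fy=S,interpolation=cv2.INTER_CUBIC)
out=[]
for a in(16,18,20):
    im=im0.copy()
    P=proj(c,pts(a,L))
    # fit shift to pin end obs
    off=np.array([152,185])
    sh=(np.array([545,572])+.5)/9-.5+[120,160]-P[0]; print(a,sh)
    Q=(((P+sh-off)+.5)*S-.5).astype(int)
    for i,j in((0,1),(2,3),(2,4),(4,5),(6,2),(8,4),(7,3)):cv2.line(im,tuple(map(int,Q[i])),tuple(map(int,Q[j])),(0,255,0),1)
    cv2.imwrite(f'pics/o{a}.png',im)
cv2.imwrite('pics/o.png',im0)
E
```

```text
16 [ 2.01736965 -0.30186248]
18 [0.56565027 0.37648464]
20 [-0.86082188  1.09020691]
```

View pics/o.png

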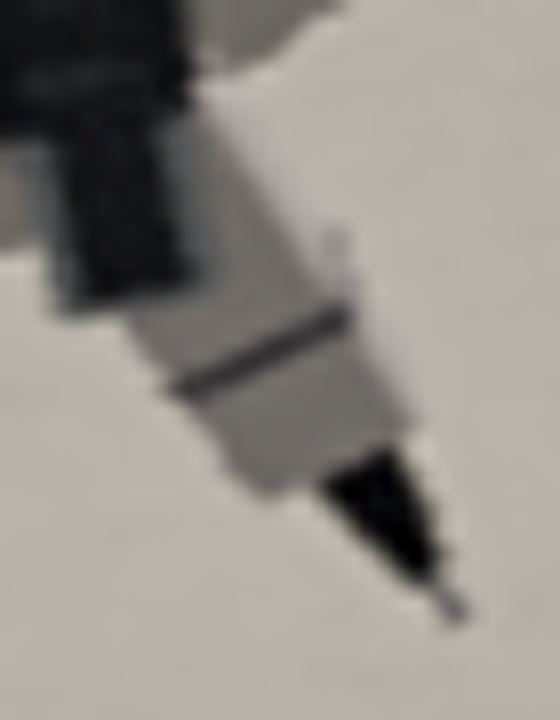

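View pics/o16.png

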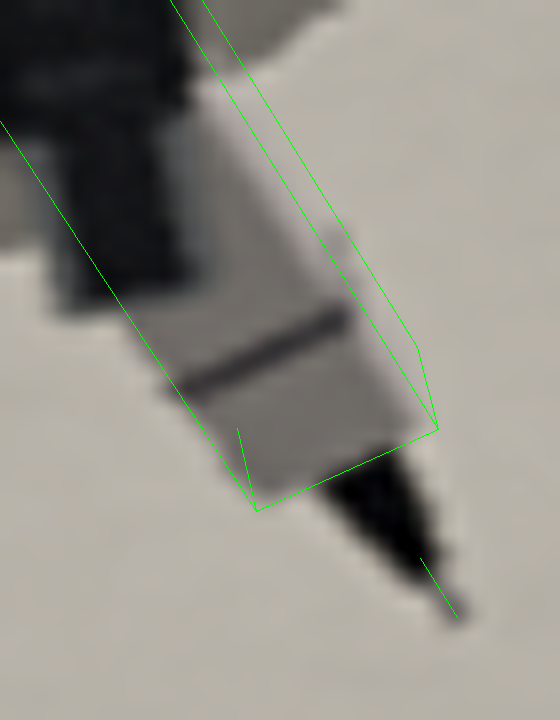

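View pics/o18.png

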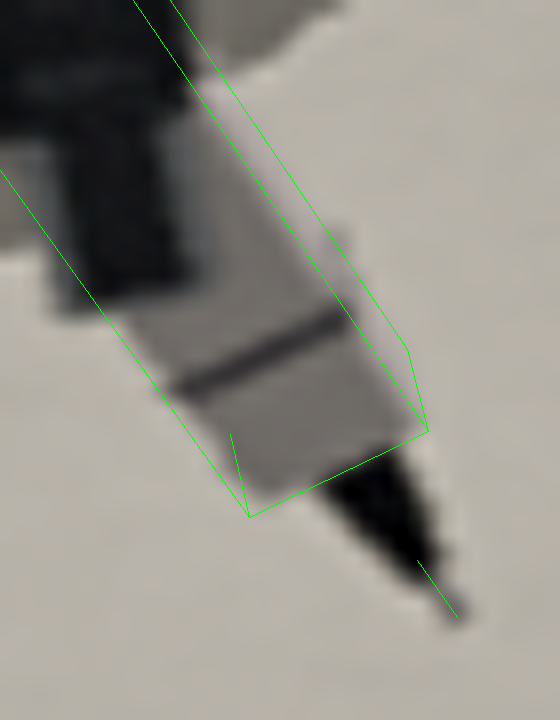

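```bash
cat > dense.py <<'E'
from tilt import *
import tilt as tl
from scipy.optimize import minimize
def run(fn,roi,x0=(17,0,0.5),a_extra=None):
    cc=load(fn);tl.c=cc;tl.T=cc['T'];tl.Rt=cc['Rt']
    x,y,w,h=roi;g=cv2.cvtColor(cc['frame'],cv2.COLOR_RGB2GRAY)[y:y+h,x:x+w].astype(float)
    S=16
    yy,xx=np.mgrid[y:y+h,x:x+w]
    def model(p):
        a,du,dv,r1,r2,ls,cf,cs,cb,sig,cn,cp=p
        def P(L):return (proj(cc,tl.pts(a,L))+[du,dv]-[x,y]+.5)*S
        im=np.full((h*S,w*S),cb,np.float32)
        def poly(q,col):cv2.fillPoly(im,[np.round(q*16).astype(np.int32)],float(col),lineType=cv2.LINE_8,shift=4)
        B=lambda z0,z1:[[.013,-.009,z0],[-.013,-.009,z0],[-.013,-.009,z1],[.013,-.009,z1]]
        th=np.linspace(0,2*np.pi,24,endpoint=False)
        ring=lambda r,z:[[r*np.cos(t),r*np.sin(t),z] for t in th]
        hull=lambda L,col:poly(cv2.convexHull(P(L).astype(np.float32))[:,0],col)
        hull(ring(.0018,-.088)+ring(.0018,-.0988)+ring(.0009,-.1003),cp)
        hull(ring(r1,-.0625)+ring(r2,-.0885),cn)
        # side +x face
        poly(P([[.013,-.009,-.0625],[.013,.009,-.0625],[.013,.009,.042],[.013,-.009,.042]]),cs)
        poly(P(B(-.0625,.042)),cf)
        poly(P(B(ls,ls+.0012)),40)
        im=cv2.GaussianBlur(im,(0,0),sig*S)
        return cv2.resize(im,(w,h),interpolation=cv2.INTER_AREA)
    q=tl.pts(0,[[0,0,0]])
    g_=g
    def mask(p):return None
    return g_,model
if __name__=="__main__":
    g,model=run('scene3.npz',(158,207,32,22))
    # mask out finger remnants: rows>=207 cols... 
    def cost(p):
        if not(.2<p[9]<1.5):return 1e9
        d=model(p)-g; d=np.clip(d,-40,40);return (d**2).mean()
    best=None
    for a0 in(14,17,20):
        p0=np.array([a0,.5,.5,.008,.004,-.042,105,150,178,.5,15,90],float)
        sim=np.vstack([p0]+[p0+np.eye(12)[i]*[2,1,1,.002,.001,.003,8,8,5,.15,10,20][i] for i in range(12)])
        r=minimize(cost,p0,method='Nelder-Mead',options=dict(initial_simplex=sim,maxiter=3000,maxfev=3000,xatol=1e-4,fatol=1e-3,adaptive=True))
        print(a0,r.fun,np.round(r.x,4).tolist())
        if best is None or r.fun<best.fun:best=r
    m=model(best.x);o=np.hstack([g,m,np.abs(g-m)*3]).clip(0,255).astype(np.uint8)
    cv2.imwrite('pics/p.png',cv2.resize(o,None,fx=8,fy=8,interpolation=cv2.INTER_NEAREST))
    for a in(15,16,17,18,19,20):
        def f(q):return cost(np.r_[a,q])
        q0=best.x[1:];r=minimize(f,q0,method='Powell',options=dict(maxiter=6));print(a,r.fun,r.x[:2])
E
time python3 dense.py
```

```text
14 46.19111668682854 [16.9208, 1.0728, -0.2837, 0.0066, 0.0037, -0.0411, 108.887, 153.87, 178.7706, 0.4491, 9.89, 91.46]
17 46.44100858803869 [17.3033, 0.9295, -0.1046, 0.007, 0.0037, -0.0411, 109.5899, 155.9221, 179.6986, 0.4914, 14.2695, 95.9997]
20 43.973343732564416 [17.3524, 0.9711, 0.0135, 0.0069, 0.0034, -0.0401, 108.9527, 168.4532, 179.5939, 0.4803, 11.0171, 91.4192]
15 51.5357128597172 [ 2.28998312 -0.62926621]
16 44.424845890164306 [ 1.86208795 -0.25884461]
17 38.41557803825097 [ 1.1923577  -0.08827018]
18 45.325132736983875 [0.56073627 0.05966231]
19 58.194157433903165 [-0.00305386  0.34297291]
20 74.33223001179967 [-0.63619907  0.56290554]
real	2m30.865s
user	2m21.638s
sys	0m5.907s
```

View pics/p.png

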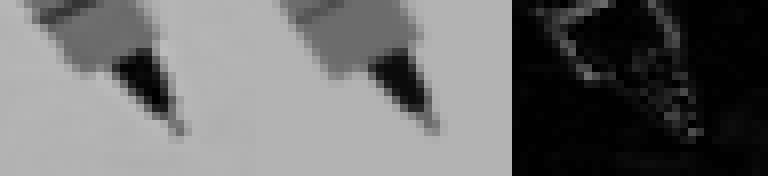

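apply_moves(deltas=[[[0,0,0,1.196],[0,0,0,1.196],[0,0,0,1.196],[0,0,0,1.196],[0,0,0,1.196]]])

```text
time_s: 8.1
eef_pos: [0.4567, -0.2429, 0.1963]
tcp_rot: [0.0, 0.817, -0.576, -0.0]
ft_force: [-0.5, 0.5, -1.3]
grip_width: 0.204
```

apply_moves(deltas=[[[0,0,0,0.446],[0,0,0,0.446],[0,0,0,0.446],[0,0,0,0.446],[0,0,0,0.446]]])

```text
time_s: 8.6
eef_pos: [0.4568, -0.2429, 0.1964]
tcp_rot: [-0.0, -0.674, 0.739, 0.0]
ft_force: [-0.4, 0.8, -0.7]
grip_width: 0.202
```

```bash
python3 - <<'E'
from h import *;from cell import manip
st=manip.get_state();R=delta(st,[.4616,-.2432,.1466],0)
E
```

```text
TCP [ 0.4568 -0.2429  0.1964] toolx ang -95.26 t 8.6 grip 0.202 F [-0.44  0.76 -0.69]
delta cm [-0.012 -0.485  4.976] turn -0.0
```

apply_moves(deltas=[[[0,-0.5,0,0],[0,-0.5,1.5,0],[0,-0.5,3.0,0],[0,-0.5,4.95,0],[0,-0.5,4.95,0]]])

```text
time_s: 9.1
eef_pos: [0.4612, -0.2427, 0.145]
tcp_rot: [-0.0, -0.673, 0.739, 0.002]
ft_force: [0.3, -0.0, -1.7]
grip_width: 0.208
```

apply_moves(deltas=[[[0,0,0,0],[0,0.25,0,0],[0,0.5,0,0],[0,0.75,0,0],[0,0.95,0,0]]])

```text
time_s: 9.6
eef_pos: [0.4528, -0.2428, 0.1477]
tcp_rot: [0.0, -0.673, 0.74, -0.001]
ft_force: [3.4, -0.4, -0.3]
grip_width: 0.211
```

```bash
python3 - <<'E'
from h import *;from cell import manip
c=manip.camera("scene");st=manip.get_state();R=delta(st,[.452,-.2425,.1466],0)
crop(c,120,150,90,110,6,'pics/q.png')
E
```

```text
TCP [ 0.4525 -0.2428  0.1476] toolx ang -95.41 t 9.65 grip 0.205 F [ 3.92 -0.54  0.1 ]
delta cm [-0.021  0.056  0.103] turn -0.0
```

View pics/q.png

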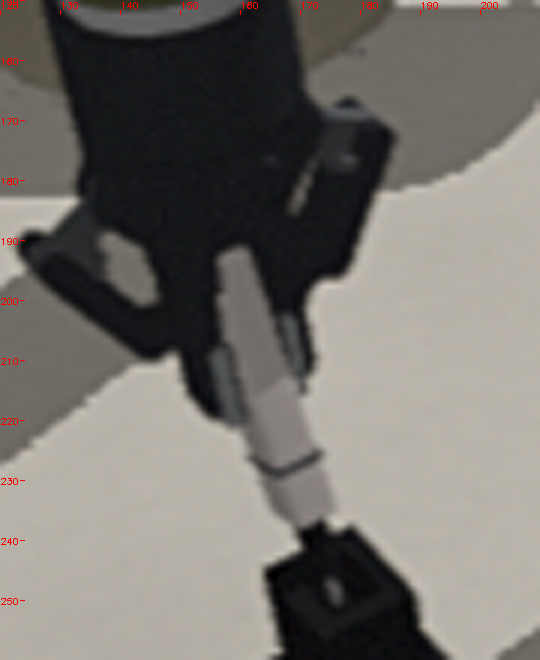

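apply_moves(deltas=[[[0,0.1,0,0],[0,0.1,0,0],[0,0.1,0,0]]])

```text
time_s: 9.95
eef_pos: [0.4516, -0.2426, 0.1473]
tcp_rot: [0.0, -0.673, 0.74, -0.0]
ft_force: [3.3, -1.1, 0.1]
grip_width: 0.208
```

apply_moves(deltas=[[[0,0,-1.5,0],[0,0,-3.5,0],[0,0,-4.8,0],[0,0,-4.8,-0.15],[0,0,-4.8,-0.3]]])

```text
time_s: 10.45
eef_pos: [0.4507, -0.2421, 0.1948]
tcp_rot: [0.0, 0.778, -0.628, -0.001]
ft_force: [-0.7, -0.5, -1.0]
grip_width: 0.209
```

apply_moves(deltas=[[[0,0,0,-0.9],[0,0,0,-0.9],[0,0,0,-0.9],[0,0,0,-0.9],[0,0,0,-0.9]]])

```text
time_s: 10.95
eef_pos: [0.4506, -0.242, 0.1944]
tcp_rot: [-0.0, 0.954, -0.3, -0.001]
ft_force: [-0.3, -0.2, -0.5]
grip_width: 0.206
```

apply_moves(deltas=[[[0,0,0,-0.15],[0,0,0,-0.15],[0,0,0,-0.15],[0,0,0,-0.15]]], squeeze=40)

```text
time_s: 11.35
eef_pos: [0.4511, -0.2423, 0.1948]
tcp_rot: [-0.0, 0.973, -0.232, -0.0]
ft_force: [0.6, 0.5, -1.1]
grip_width: 0.203
```

```bash
python3 - <<'E'
from h import *;from cell import manip
c=manip.camera("scene");st=manip.get_state();R=delta(st,[.4568,-.2428,.147],0)
np.savez("scene4.npz",**c,T=st['eef_pos'],Rt=R)
crop(c,120,160,65,85,9,'pics/r.png')
E
```

```text
TCP [ 0.4512 -0.2423  0.1949] toolx ang -26.78 t 11.4 grip 0.21 F [-0.31 -0.18 -1.01]
delta cm [ 0.526 -0.212  4.788] turn -0.0
```

View pics/r.png

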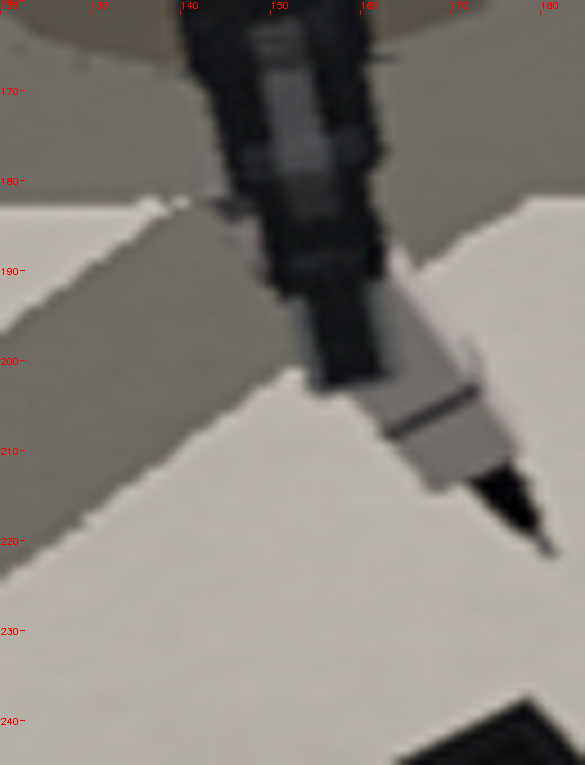

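```bash
cat > dense2.py <<'E'
import sys;from dense import *
fn,x,y,a0=sys.argv[1],int(sys.argv[2]),int(sys.argv[3]),float(sys.argv[4])
g,model=run(fn,(x,y,32,22))
def cost(p):
    if not(.2<p[9]<1.5):return 1e9
    d=np.clip(model(p)-g,-40,40);return (d**2).mean()
q=np.array([1,-.05,.0067,.0037,-.041,109,155,179,.47,11,92])
for a in np.arange(a0-2,a0+3):
    r=minimize(lambda q:cost(np.r_[a,q]),q,method='Powell',options=dict(maxiter=8));print(a,round(r.fun,2),r.x[:5].round(4),flush=True);q=r.x
E
python3 dense2.py scene4.npz 159 206 20 & python3 dense2.py scene3.npz 158 207 17 >s3.txt; wait; echo; cat s3.txt
```

```text
18.0 43.23 [ 2.1937 -0.5843  0.0067  0.0033 -0.0401]
19.0 35.85 [ 1.5739 -0.3898  0.0067  0.0035 -0.0401]
20.0 37.84 [ 0.9345 -0.2438  0.0067  0.0035 -0.0412]
21.0 50.0 [ 0.3835  0.0608  0.0066  0.0036 -0.0412]
22.0 68.64 [-0.2494  0.2959  0.0065  0.0036 -0.0413]

15.0 51.65 [ 2.3391 -0.6168  0.0067  0.0034 -0.0408]
16.0 42.23 [ 1.6436 -0.4938  0.0068  0.0035 -0.0408]
17.0 39.66 [ 1.0639 -0.2825  0.0068  0.0035 -0.0408]
18.0 45.52 [ 0.499  -0.0139  0.0068  0.0036 -0.0411]
19.0 59.73 [-0.0762  0.2672  0.0067  0.0037 -0.0408]
```

```bash
python3 - <<'E'
from h import *;from cell import manip
st=manip.get_state();R=delta(st,[.4639,-.0202,.195],-65.4)
# dock rim corners check
s=load('scene4.npz')
from fit import T,box
P=proj(s,T(.4932,-.2468,-.0976,box(.046,.038,.07)));print(P)
crop(s,150,225,60,65,9,'pics/t.png')
E
```

```text
TCP [ 0.4512 -0.2423  0.1949] toolx ang -26.78 t 11.4 grip 0.21 F [-0.31 -0.18 -1.01]
delta cm [-8.8720e+00 -2.0405e+01 -5.0000e-03] turn 1.1414
base [ 0.49329772 -0.24728557 -0.10098275] yawdeg -5.785885645486737 rms px 0.35059096880584883
bartop [ 0.49318836 -0.24635033 -0.06262595] yawdeg -3.5882028263800483 rms px 0.23808008162946603
pred bar scene [[177.2410003  216.86265333]
 [169.55928744 220.83163234]
 [162.81521639 214.65856855]
 [170.44019277 210.8187445 ]] [[176.28571429 218.57142857]
 [170.71428571 221.42857143]
 [163.85714286 216.71428571]
 [169.57142857 213.57142857]]
both [ 0.49323696 -0.24676267 -0.09748075] yawdeg -5.585235530680579 rms px 0.35711420896901697
stone [ 0.50463365 -0.02182949  0.059     ]
scene stone z.059 [ 0.50825254 -0.02566249  0.059     ] (array([ 0.50458169, -0.02207633,  0.0548056 ]), np.float64(0.00045264763079766977))
corners [array([0.56003243, 0.02560058, 0.068     ]), array([ 0.55647061, -0.07522347,  0.068     ]), array([ 0.45363561, -0.07156406,  0.032     ]), array([0.45880891, 0.0292176 , 0.032     ])]
stand [ 0.50724166 -0.02299038 -0.03939211  0.10209352] yawdeg -2.2570018364889193 rms px 0.48600944170368965
[[189.2651623  247.18791045]
 [173.68862604 255.50862451]
 [162.9614467  243.8830792 ]
 [178.31097739 236.02385994]]
```

View pics/t.png

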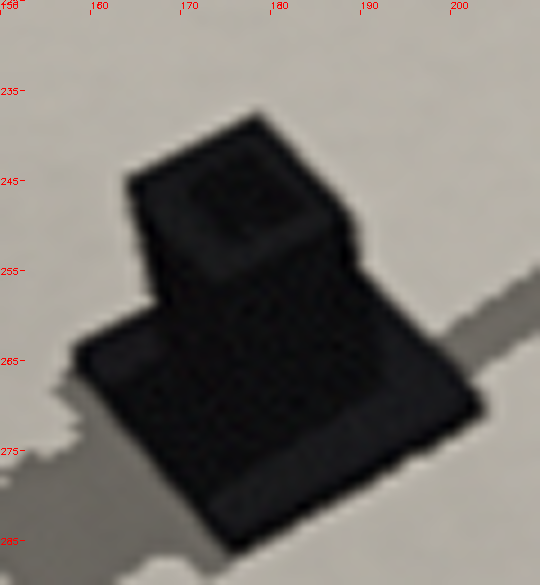

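apply_moves(deltas=[[[-8.9,-20.4,0,1.141],[-8.9,-20.4,0,1.141],[-8.9,-20.4,0,1.141],[-8.9,-20.4,0,1.141],[-8.9,-20.4,0,1.141]]])

```text
time_s: 11.9
eef_pos: [0.463, -0.0214, 0.1951]
tcp_rot: [-0.0, 0.838, -0.545, -0.0]
ft_force: [0.5, -0.8, -1.5]
grip_width: 0.205
```

```bash
python3 - <<'E'
from h import *;from cell import manip
st=manip.get_state();R=delta(st,[.4639,-.0202,.195],0)
E
```

```text
TCP [ 0.463  -0.0214  0.1951] toolx ang -66.08 t 11.9 grip 0.205 F [ 0.54 -0.81 -1.48]
delta cm [-0.069 -0.132  0.014] turn -0.0
```

apply_moves(deltas=[[[0,0,0,0.4],[0,0,0,0.4],[0,0,0,0.4],[0,0,0,0.4],[0,0,0,0.4]]])

```text
time_s: 12.4
eef_pos: [0.4632, -0.0233, 0.195]
tcp_rot: [0.0, 0.716, -0.698, -0.0]
ft_force: [-0.5, -0.2, -0.7]
grip_width: 0.206
```

```bash
python3 - <<'E'
from h import *;from cell import manip
c=manip.camera("scene");st=manip.get_state();R=delta(st,[.4639,-.0202,.1709],0)
t=manip.camera("top")
np.savez("scene5.npz",**c,T=st['eef_pos'],Rt=R)
crop(c,200,140,100,100,6,'pics/u.png')
crop(t,235,180,90,90,6,'pics/v.png')
E
```

```text
TCP [ 0.4632 -0.0234  0.195 ] toolx ang -88.51 t 12.45 grip 0.204 F [ 0.55  1.23 -0.87]
delta cm [-0.317 -0.074  2.412] turn -0.0
```

View pics/u.png

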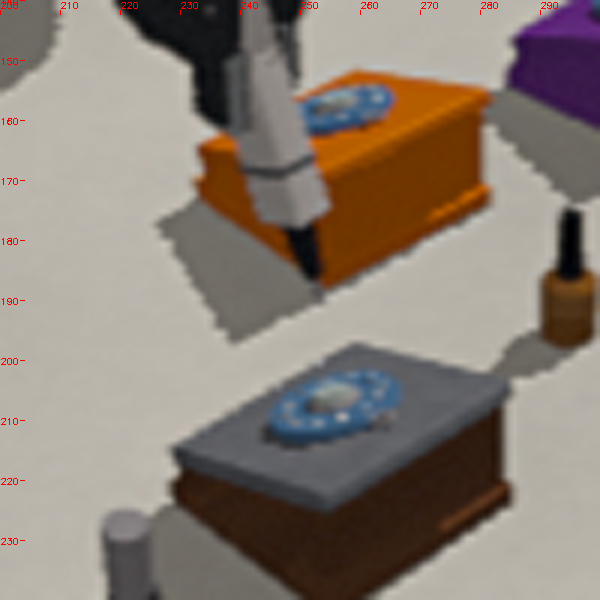

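View pics/v.png

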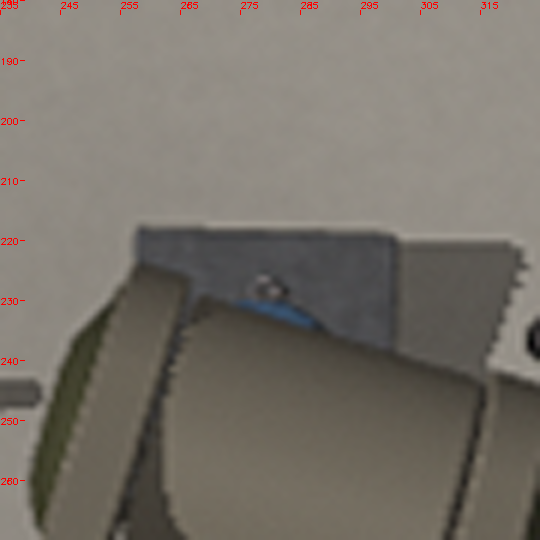

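apply_moves(deltas=[[[-0.32,-0.07,0,0.065],[-0.32,-0.07,1.0,0.065],[-0.32,-0.07,2.4,0.065],[-0.32,-0.07,2.4,0.065],[-0.32,-0.07,2.4,0.065]]], squeeze=60)

```text
time_s: 13.0
eef_pos: [0.4638, -0.0202, 0.1708]
tcp_rot: [-0.0, -0.693, 0.721, 0.0]
ft_force: [-0.8, 0.3, -0.9]
grip_width: 0.205
```

```bash
python3 - <<'E'
from h import *;from cell import manip
manip.camera("scene");c=manip.camera("scene");st=manip.get_state();R=delta(st,[.4639,-.0202,.1709],0)
np.savez("scene5.npz",**c,T=st['eef_pos'],Rt=R)
crop(c,230,170,45,55,14,'pics/w.png')
T=st['eef_pos'];tx=-R[:,1];up=-R[:,2]
for a in(19,20,21):
    r=np.radians(a);n=-np.sin(r)*tx+np.cos(r)*up
    print(a,T-.0991*n,proj(c,T-.0991*n),proj(c,T-.0991*n-.02*n))
print('stone pred',proj(c,[.5046,-.0218,.059]))
E
```

```text
TCP [ 0.4641 -0.0202  0.1714] toolx ang -92.29 t 13.1 grip 0.202 F [-0.33  0.82 -1.25]
delta cm [-0.002  0.024  0.052] turn -0.0
19 [ 0.49644362 -0.02153856  0.07774057] [[252.83303376 196.68338269]] [[254.9048221  203.93269934]]
20 [ 0.49807228 -0.02160359  0.07831914] [[253.26448624 196.79480007]] [[255.42252993 204.07599408]]
21 [ 0.49969061 -0.0216682   0.07892607] [[253.69369409 196.89540219]] [[255.93783599 204.20657085]]
stone pred [[255.36403588 204.1716687 ]]
```

View pics/w.png

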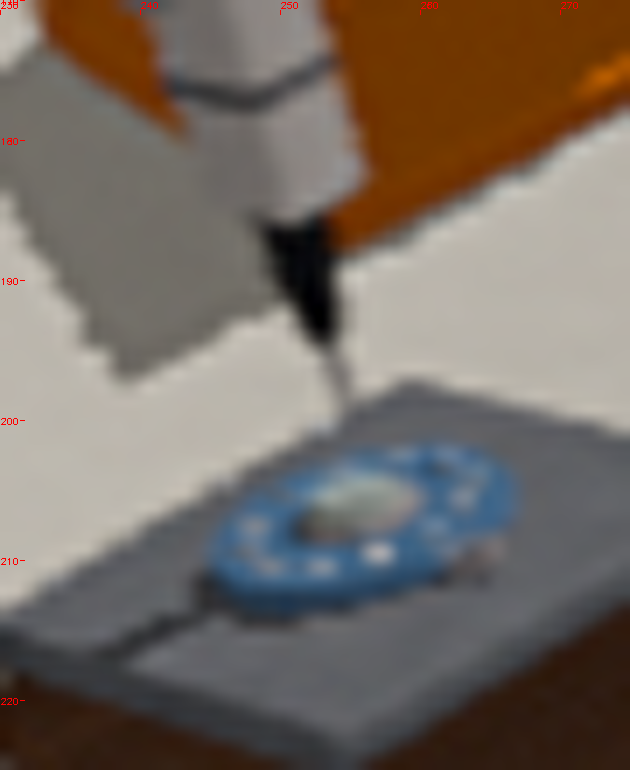

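apply_moves(deltas=[[[0,-0.14,0.4,0],[0,-0.28,0.8,0],[0,-0.42,1.2,0],[0,-0.55,1.55,0],[0,-0.55,1.55,0]]])

```text
time_s: 13.6
eef_pos: [0.4693, -0.0203, 0.1549]
tcp_rot: [-0.0, -0.693, 0.721, 0.0]
ft_force: [0.5, 0.3, -0.3]
grip_width: 0.204
```

```bash
python3 - <<'E'
from h import *;from cell import manip
manip.camera("scene");c=manip.camera("scene");st=manip.get_state();R=delta(st,[.4639,-.0202,.1709],0)
np.savez("scene6.npz",**c,T=st['eef_pos'],Rt=R)
crop(c,230,175,45,50,14,'pics/x.png')
T=st['eef_pos'];tx=-R[:,1];up=-R[:,2]
for a in(20,):
    r=np.radians(a);n=-np.sin(r)*tx+np.cos(r)*up
    E=T-.0991*n;print(a,E,proj(c,E),'to stone along n,tx:',(E-[.5046,-.0218,.059])@n,(E-[.5046,-.0218,.059])@np.cross(-R[:,0],n))
E
```

```text
TCP [ 0.4694 -0.0203  0.1554] toolx ang -92.32 t 13.7 grip 0.199 F [-0.72 -0.65 -0.17]
delta cm [ 0.011  0.55  -1.545] turn -0.0
20 [ 0.50324397 -0.02167691  0.0623131 ] [[254.96607205 202.85601253]] to stone along n,tx: 0.0035783702293514406 -0.00014556179252147685
```

View pics/x.png

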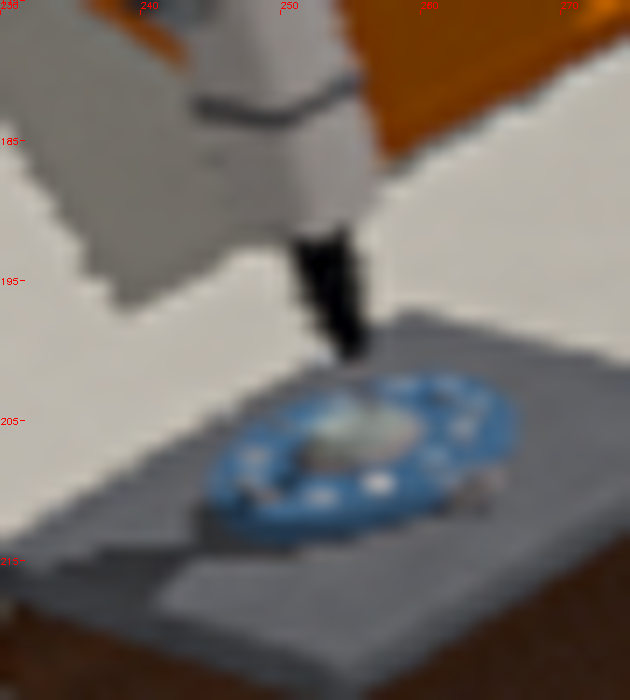

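apply_moves(deltas=[[[0,-0.05,0.14,0],[0,-0.1,0.28,0],[0,-0.1,0.28,0],[0,-0.1,0.28,0]]])

```text
time_s: 14.1
eef_pos: [0.4705, -0.0204, 0.1528]
tcp_rot: [0.0, -0.693, 0.721, -0.0]
ft_force: [-0.2, -0.7, -0.4]
grip_width: 0.199
```

```bash
cat > frc.py <<'E'
from h import *;from cell import manip
import sys
F=[];M=[]
for i in range(10):
    c=manip.camera("scene");st=manip.get_state();F.append(st['ft_force']);M.append(st['torque'])
R=delta(st,st['eef_pos'],0)
T=st['eef_pos'];tx=-R[:,1];up=-R[:,2];r=np.radians(20);n=-np.sin(r)*tx+np.cos(r)*up
E=T-.0991*n;D=E-np.array([.5046,-.0218,.059]);print('gap n',D@n,'x',D@np.cross(-R[:,0],n),'y',D@R[:,0])
print('F mean',np.mean(F,0).round(2),'se',(np.std(F,0)/10**.5).round(2),'F.n',np.mean(F,0)@n,'M',np.mean(M,0).round(3))
crop(c,230,175,45,50,14,sys.argv[1])
E
python3 frc.py pics/y.png
```

```text
TCP [ 0.4704 -0.0204  0.1527] toolx ang -92.33 t 14.6 grip 0.202 F [-0.42 -0.44 -0.02]
delta cm [0. 0. 0.] turn -0.0
gap n 0.0006757571857009243 x -5.6629974878817276e-05 y -2.599612336792347e-05
F mean [ 0.07 -0.31  0.27] se [0.14 0.17 0.17] F.n 0.22437449275660798 M [ 0.009 -0.007  0.003]
```

View pics/y.png

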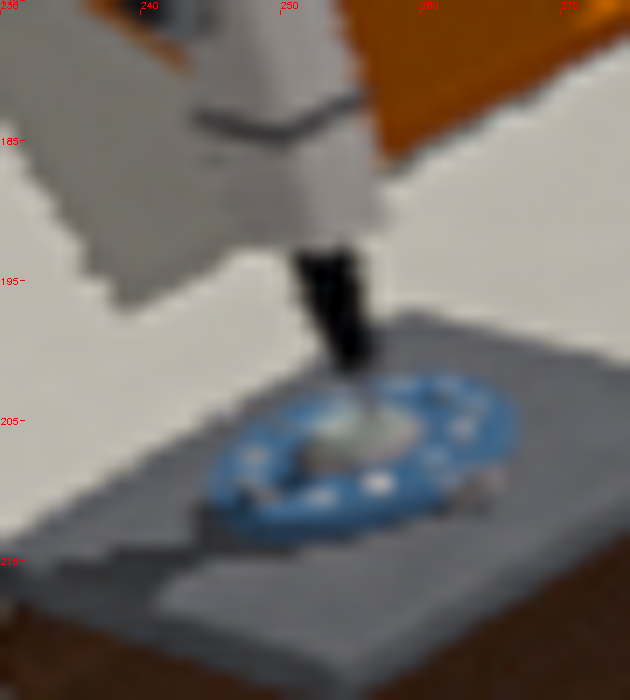

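apply_moves(deltas=[[[0,-0.035,0.095,0],[0,-0.07,0.19,0],[0,-0.07,0.19,0],[0,-0.07,0.19,0]]])

```text
time_s: 15.0
eef_pos: [0.4711, -0.0204, 0.1509]
tcp_rot: [0.0, -0.693, 0.721, -0.0]
ft_force: [-0.1, 0.5, 1.5]
grip_width: 0.202
```

```bash
python3 frc.py pics/z.png
```

```text
TCP [ 0.4711 -0.0204  0.1508] toolx ang -92.33 t 15.5 grip 0.203 F [-0.86 -0.38  1.18]
delta cm [0. 0. 0.] turn -0.0
gap n -0.001338891167068528 x -5.8863335076101416e-05 y -1.6342878986249374e-05
F mean [-0.01 -0.08  1.36] se [0.16 0.15 0.13] F.n 1.2813984091921307 M [-0.026 -0.044 -0.016]
```

View pics/z.png

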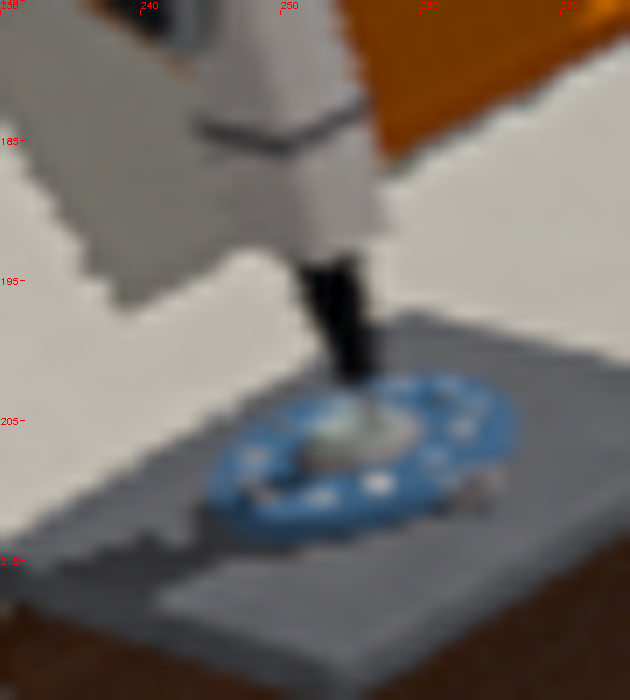

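apply_moves(deltas=[[[0,-0.03,0.085,0],[0,-0.06,0.17,0],[0,-0.06,0.17,0],[0,-0.06,0.17,0]]])

```text
time_s: 15.9
eef_pos: [0.4717, -0.0204, 0.1491]
tcp_rot: [0.0, -0.693, 0.721, -0.0]
ft_force: [-0.6, 0.5, 1.8]
grip_width: 0.202
```

```bash
python3 frc.py pics/z2.png
```

```text
TCP [ 0.4717 -0.0204  0.1491] toolx ang -92.33 t 16.4 grip 0.202 F [-0.05 -0.33  1.19]
delta cm [0. 0. 0.] turn -0.0
gap n -0.0031444590570899513 x -7.77433248179038e-05 y -5.384513013559346e-05
F mean [-0.06  0.01  2.2 ] se [0.16 0.11 0.19] F.n 2.0904744532620434 M [-0.043 -0.024 -0.012]
```

View pics/z2.png

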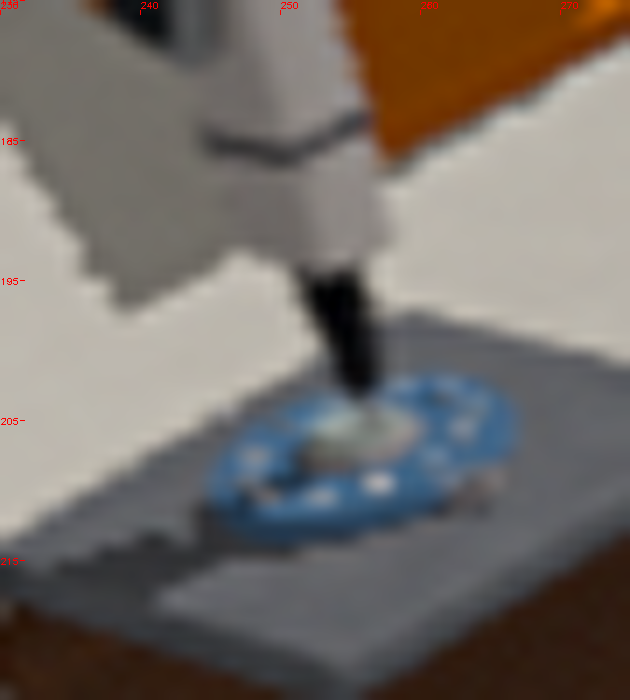

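```bash
python3 - <<'E'
from h import *;from cell import manip
ims=[]
for i in range(6):
    c=manip.camera("scene");ims.append(c['frame'].astype(float))
s0=load('scene0.npz')
a=np.mean(ims,0).astype(np.uint8)
def prep(f):
    f=cv2.cvtColor(f,cv2.COLOR_RGB2BGR)[196:216,242:268];f=cv2.resize(f,None,fx=28,fy=28,interpolation=cv2.INTER_CUBIC);return f
A=prep(a);B=prep(s0['frame'])
st=manip.get_state();q=st['tcp_rot'];R=Rn.from_quat([q[1],q[2],q[3],q[0]]).as_matrix()
tx=-R[:,1];ty=-R[:,0];up=-R[:,2];r=np.radians(20);n=-np.sin(r)*tx+np.cos(r)*up;x=np.cross(ty,n)
S=np.array([.5046,-.0218,.059]);th=np.linspace(0,2*np.pi,60)
for sh,col in((np.array([.5,1.1]),(0,255,255)),):
    for rad,zz in((.0075,0),(.028,-.005)):
        P=proj(s0,[S+zz*n+rad*(np.cos(t)*x+np.sin(t)*ty) for t in th])+sh
        Q=((P-[242,196]+.5)*28-.5).astype(int)
        cv2.polylines(B,[Q],True,col,1)
        if rad<.01: cv2.polylines(A,[Q],True,col,1)
cv2.imwrite('pics/A.png',A);cv2.imwrite('pics/B.png',B)
E
```

```text
(no output)
```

View pics/A.png

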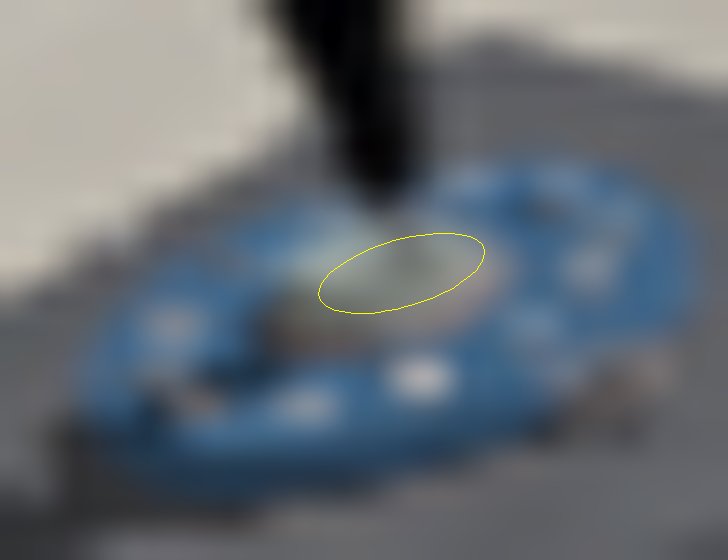

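View pics/B.png

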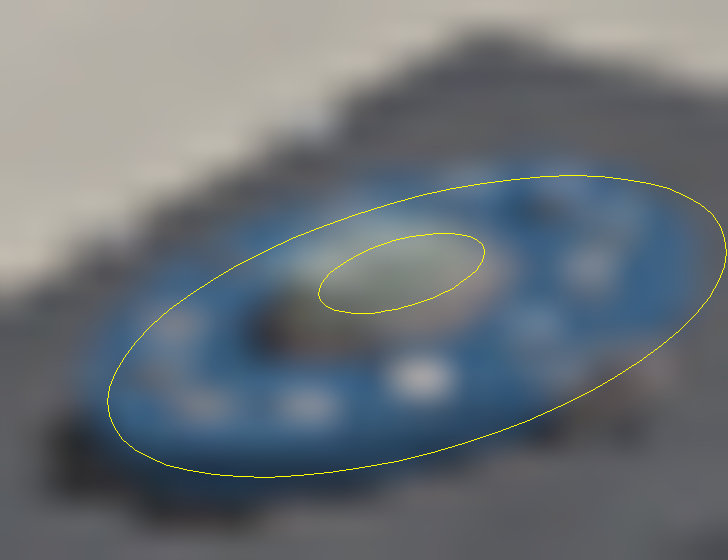

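```bash
python3 frc.py pics/zz.png; python3 -c "
from cell import manip
import cv2
c=manip.camera('scene');cv2.imwrite('pics/fin.png',c['frame'][:,:,::-1])
print(manip.job_done())"
```

```text
TCP [ 0.4717 -0.0204  0.1491] toolx ang -92.33 t 17.2 grip 0.206 F [-0.71  0.46  1.96]
delta cm [0. 0. 0.] turn -0.0
gap n -0.0031703860130493054 x -0.00015574531124287546 y -4.154241003701941e-05
F mean [-0.33 -0.05  2.45] se [0.18 0.15 0.19] F.n 2.4171240348824212 M [-0.06  -0.045 -0.006]
the job is handed in; nothing more can be done
None
```

View pics/fin.png

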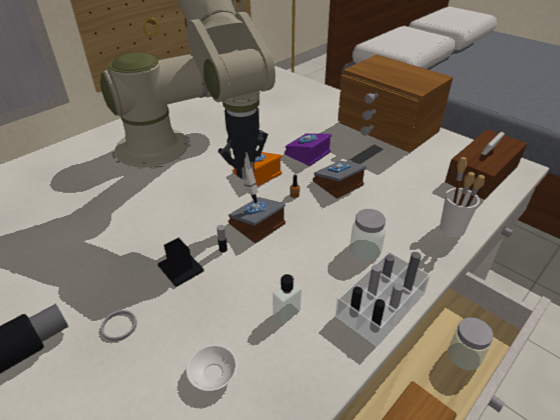

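I took the tester out of its dock, pressed its tip on the round pendant's stone and handed the job in at about 17 s, with the tester still gripped and pressed. The arm cannot tilt the tool, so I leaned the tester in the jaws by pushing its nose against the rim of the dock's pocket.

| Check | Result |
|---|---|
| **Tilt** (target 20°) | Image fit gives 19–20°, good to about 1°. Allowing for camera offset it could be nearer 20.5°. |
| **Position** | By the arm's own readings the tip is on my measured stone centre; in the scene camera it looks within about 1–1.5 mm of the middle. The arm blocked the top camera there. |
| **Press** | About 3.0–3.3 N along the stone's normal, allowing for the tester's weight. That puts the tip about 4–4.5 mm in, not at its stop. |
| **Surroundings** | In the last picture the brooch, the look-alikes and the loose items look unmoved. |

Three checks did not fully agree:
- **Depth:** position alone puts the tip only about 3.2 mm in. I trusted the force, because it rose at 0.5 N/mm as the spring should.
- **Sideways force:** it read −0.1 to −0.3 N along x where about −1 N was expected, so there may be slight friction at the tip.
- **Camera offset:** the scene camera sits about 1 pixel off the top camera, so I compared tip and stone within the same picture.

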